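# Close-pack hexagonal blocks in the glue-up tray

## Task

Complete the honeycomb in the glue-up tray: stand the two loose hexagonal blocks flat on its floor beside the three that are already there, one at the open end of each row, nested flat face to flat face. Then slide the tray's fence fully home against the pack so that all five blocks sit tight together, and let go. Leave the tin, the sanding block and the tape measure where they are.

Things in the scene. Friction and masses are not known exactly. Their poses are not given: they have to be found in the camera images.
- tray: fixed glue-up tray, grey base 153 x 290 x 8 mm (floor 8 mm above the bench), origin at the centre of its underside, z up. +x points to its back lip (inner face at x +61), +y to its stepped left stop (inner face y +131 for the back row, +103 for the front row), both 20 mm high overall; front lip x -70 to -78, 16 mm high; its -y end has the sliding fence. Blocks rise above all lips, so fingers clear them
- fence (a joint): slide of the tray's fence, m: grows as it moves along the tray's +y towards the blocks; 0 fully open, 0.055 when it just touches the complete tight pack (hard stop 0.059); starts between 0 and 0.018. About 2.5 N of friction; it stays where it is left and pushes blocks along; a push of about 12 to 15 N closes the pack
- fence_handle (a point): centre of the top of the fence's upright dark steel handle (40 mm along the tray's x, 24 mm along its y, 20 to 64 mm above the bench); moves with the fence. The fence's bar is 20 mm high overall and reaches 18 mm beyond this point to -y; its stepped face lies 24 mm to +y for the back row and 52 mm for the front row, where a slanting toe leads the block back into its nest
- cell_back_right (a point): point on the tray floor where a block's centre stands in the finished pack: open end of the back row (tray frame x +29, y -9, z +8 mm), empty at the start. Fixed to the tray, axes as the tray's. The rows run along y, staggered by half a block, three behind and two in front; blocks stand with a corner towards +x (own x along the tray's x, or turned by a multiple of 60 degrees)
- cell_front_right (a point): the same for the open end of the front row (tray frame x -20, y +19); empty at the start
- cell_back_left (a point): the same for the left end of the back row (tray frame x +29, y +103), where a block already stands, up to 3 mm off
- cell_back_mid (a point): the same for the middle of the back row (tray frame x +29, y +47), where a block already stands, up to 3 mm off
- cell_front_left (a point): the same for the left end of the front row (tray frame x -20, y +75), where a block already stands, up to 3 mm off
- hex_loose_1: loose block standing on the bench to be packed: dark wooden hexagonal block, 56 mm across its flats, 65 mm across its corners, 52 mm tall, 0.11 kg; origin at the centre of its underside, z up its axis, own x axis through a corner, so flats face its own +-y and every 60 degrees from there
- hex_loose_2: second loose block, the same as hex_loose_1; either may go in either empty place
- hex_back_left: block already in the tray (same make and frame as hex_loose_1), left end of the back row; loose, up to about 1.5 mm of play to its neighbours
- hex_back_mid: the same, middle of the back row
- hex_front_left: the same, left end of the front row
- dowel_tin: open metal tin of dowels, 70 mm across, 58 mm tall, on the bench; stays where it is. Origin at the centre of its underside
- sanding_block: cork sanding block, 61 x 101 x 30 mm, on the bench; stays where it is. Origin at the centre of its underside
- tape_measure: yellow tape measure, 37 x 70 x 64 mm, on the bench; stays where it is. Origin at the centre of its underside

How it is judged:
By the outcome, as a careful person would: the job done as asked, in the order asked, and still so for the second after the job is handed in, with the robot touching nothing.
It also fails if it takes over 58 s, if anything falls off the work surface, if the arm or the gripper's body presses on something with over 40 N, if the wrist force passes 120 N, or if a joint passes its speed limit or range.

## Robot

A 6-joint arm with a two-finger parallel gripper is mounted at the origin on the work surface; the furniture and walls round the work are solid. World frame = base frame: x ahead of the robot, y to its left, z up, the work surface at z = 0. Lengths are in mm, angles in rad, forces in N, time in s.
With the tool pointing down it reaches from about 325 to 900 mm from the base axis. Payload 3.5 kg.
Tool frame: the origin (TCP) lies on the centre line of the jaws, within the pads' length; the fingertips stand 11 mm ahead of it and the grasp point (between the pads) lies 8 mm behind it; z points along the fingers, y is the direction in which the jaws open and shut (so a half turn about z gives the same grasp; the last joint's range is limited). The gripper opens to 85 mm and grips with 20 to 120 N. Pads are 22 mm wide; open, the fingers measure 114 mm over their backs; the gripper's body (76 mm by 85 mm) begins 54 mm behind the grasp point. The pads swing forward as they close: fully open they stand 13 mm farther back than shut.
Start: joints at [-1.451, 0.276, -0.026, 1.268, 0, 1.467], TCP at [138.089, -609.552, 242.313] pointing down, gripper open.
Joint ranges: [-3.12, 3.12], [-0.85, 1.88], [-1.08, 1.24], [-1.95, 2.15], [-1.57, 1.53], [-3.14, 3.14]. Speed limits (rad/s): [2.57, 2.57, 3.14, 3.14, 3.14, 3.14].

## Interface

Orientations are given as a rotation vector (axis times angle).
In Python, from rig import goto, move_l, movej, move_gripper, sleep, ik, get_state, capture, PlanningError, hand_in, recognise, silhouettes gives the robot as it stands. The module is installed in compiled form; this text tells all that it offers. Calls block until the motion is done:
- goto(position, orientation): joint-space move of the TCP to a pose.
- move_l(position, orientation=None, v=150): straight line of the TCP; orientation=None keeps the orientation; v is the mean speed in mm/s.
- movej(angles): joint-space move.
- move_gripper(opening, f_grip=None): opening from 0.0 (shut) to 1.0 (fully open); f_grip is the grip in N (None keeps the last); returns when the fingers have stopped.
- sleep(seconds).
- ik(position, orientation): joint angles nearest the present ones, or None.
- get_state(): the state.
- capture(name): name is "scene" or "top"; returns a dict with "image" (384x512x3 uint8, red, green, blue), "mtx" (3x3 intrinsics, pixels), "dist" ([k1, k2, p1, p2, k3] as OpenCV has them; the pictures are not rectified), "R" (3x3) and "t" (3): a world point X has camera coordinates R X + t. Camera axes: x right, y down, z forward; pixel columns grow to the right and rows downward; lengths in mm; the calibration is good to about 2 mm. A picture is of the moment at which its call begins. There is no depth.
A pose or a line that the arm cannot do raises PlanningError and nothing moves.
- hand_in(): hands the job in, once; it reports no verdict.
Trained networks look in the newest picture that a camera, given by its name, has taken for a name from the list of things; names that differ only in an ending like _2 or _b are one class to them, and where a whole thing is asked for, a point or a joint stands for the part that bears it (a point fixed in the world has none). Each returns a list of dicts, best first, with "score" (0 to 1); they miss things now and then, are a little off and sometimes report something else, mostly with a low value. They report only what shows in the picture. A call takes as long as a camera call.
- recognise(camera, query): "xyz" ([x, y, z] in mm, in world coordinates, good to about 4 mm: the middle of the surface that is visible of it).
- silhouettes(camera, query): "pixels" (384x512 bool, what is visible of it).
The state is a dict: "time": time; "qpos": joint angles; "joint_vel": joint speeds; "tau": joint torques, N m; "eef_pos": TCP position; "tcp_rot": TCP orientation; "contact_force": force on the tool from outside, world axes, zero at the start; "torque": the same for the moment, N m; "gripper_width": opening from 0.0 (shut) to 1.0 (fully open).
Only numpy, scipy, OpenCV 4.12 (cv2) and the standard library are available. Lean on these libraries where they do the work, as an engineer would, in place of code of your own. Each camera call takes 0.05 s, during which the arm holds its last target. There are 200 camera calls.

## Working session

There is one attempt and no reset: what is moved stays moved. The work goes in short steps, each a Python script; the robot and the scene stay as the last script left them, time stands still between calls to the robot, and variables do not carry over. Pictures are saved under pics/ and viewed, about 8 in all and at most 12, crops included, and the job is handed in when it is done.

```bash
mkdir -p pics; ls; python3 - <<'E'
from rig import *
import cv2,numpy as np
for c in ("scene","top"):
    d=capture(c); cv2.imwrite(f"pics/{c}0.png",cv2.cvtColor(d["image"],cv2.COLOR_RGB2BGR))
    np.savez(f"{c}0.npz",**d)
    print(c,-d["R"].T@d["t"],d["R"][2],d["mtx"][0,0],d["dist"])
    for q in ("tray","fence_handle","hex_loose_1","hex_back_left","dowel_tin","sanding_block","tape_measure"):
        print(q,[(np.round(r["xyz"]).tolist(),round(r["score"],2)) for r in recognise(c,q)])
print(get_state())
E
```

```text
pics
scene [-343.63132385  627.56863618  568.77399301] [ 0.74632767 -0.48928911 -0.45121078] 458.6488474685213 [0.01536637 0.         0.         0.         0.        ]
tray [([513.0, 70.0, 14.0], 0.73)]
fence_handle [([506.0, 69.0, 16.0], 0.32)]
hex_loose_1 [([444.0, -143.0, 33.0], 0.71), ([579.0, -204.0, 37.0], 0.6)]
hex_back_left [([555.0, 208.0, 53.0], 0.83), ([519.0, 0.0, 17.0], 0.61), ([447.0, -142.0, 33.0], 0.47)]
dowel_tin [([445.0, 409.0, 31.0], 0.68)]
sanding_block [([337.0, 134.0, 25.0], 0.68)]
tape_measure [([518.0, 68.0, 17.0], 0.71), ([580.0, -204.0, 35.0], 0.32)]
top [ 189.81711467  -27.02393648 1374.6729608 ] [ 0.20809943  0.06376886 -0.97602672] 445.23147172381186 [-0.0486359  0.         0.         0.         0.       ]
tray [([529.0, 66.0, 7.0], 0.92)]
fence_handle [([522.0, -1.0, 21.0], 0.9), ([526.0, 59.0, 12.0], 0.33)]
hex_loose_1 [([456.0, -164.0, 51.0], 0.88)]
hex_back_left [([576.0, 196.0, 63.0], 0.72)]
dowel_tin [([468.0, 411.0, 17.0], 0.68)]
sanding_block [([351.0, 120.0, 30.0], 0.61)]
tape_measure [([334.0, -244.0, 63.0], 0.57)]
{'time': 0.8, 'qpos': array([-1.45136986e+00,  2.76371177e-01, -2.63716489e-02,  1.26802353e+00,
        1.11376833e-06,  1.46741679e+00]), 'joint_vel': array([ 0.00115396, -0.00123347,  0.00123255, -0.00088196, -0.00108905,
        0.00092843]), 'tau': array([ 1.38590731e-04, -4.45425546e+01,  2.95543170e+01,  5.53762984e-04,
       -2.06288119e-04,  2.24137562e-07]), 'eef_pos': array([ 138.10784524, -609.55277892,  242.34459506]), 'tcp_rot': array([3.12208846e+00, 3.49256039e-01, 2.12715799e-06]), 'contact_force': array([-0.18843658, -0.43234412,  0.12101944]), 'torque': array([0.04587376, 0.03307761, 0.03942691]), 'gripper_width': 1.0020212273976534}
```

View pics/top0.png

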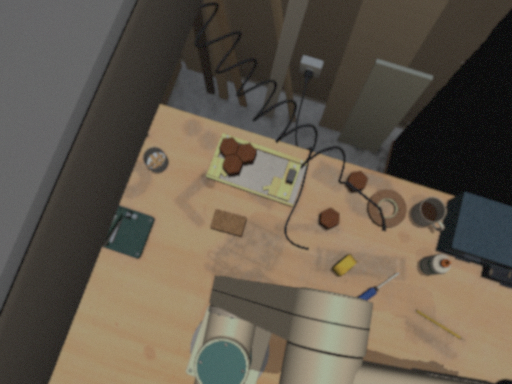

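View pics/scene0.png

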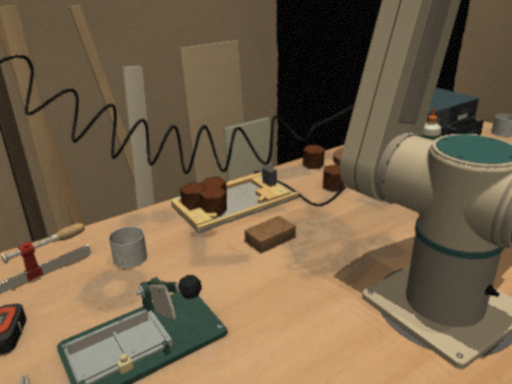

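The top view shows the tray with three blocks at about (230,147), (246,153) and (231,165), and its handle at (291,176). The loose blocks are at (329,218) and (357,181), and the tape measure is at (344,265). The scene view agrees. Next I'll fit models to the silhouettes.

```bash
cat > vis.py <<'E'
from rig import *
import cv2,numpy as np
from scipy.optimize import minimize
S=8
def proj(d,X):
    p,_=cv2.projectPoints(np.asarray(X,float).reshape(-1,1,3),cv2.Rodrigues(d["R"])[0],d["t"],d["mtx"],d["dist"]);return p[:,0]
def place(P,x,y,a):
    P=np.asarray(P,float);c,s=np.cos(a),np.sin(a)
    return np.c_[x+c*P[:,0]-s*P[:,1],y+s*P[:,0]+c*P[:,1],P[:,2]]
def hexp(z0=0,h=52):
    a=np.arange(6)*np.pi/3;r=28/np.cos(np.pi/6)
    return np.vstack([np.c_[r*np.cos(a),r*np.sin(a),0*a+z] for z in(z0,z0+h)])
def box(x0,x1,y0,y1,z0,z1): return np.array([[x,y,z] for x in(x0,x1) for y in(y0,y1) for z in(z0,z1)],float)
def render(d,parts,roi):
    u,v,w,h=roi;im=np.zeros((h*S,w*S),np.uint8)
    for P in parts:
        q=((proj(d,P)-[u,v]+.5)*S).astype(np.float32)
        cv2.fillConvexPoly(im,np.round(cv2.convexHull(q)).astype(np.int32),255)
    return cv2.resize(im,(w,h),interpolation=cv2.INTER_AREA)/255.
def fit(views,parts,x0,free=3):
    """views: list of (d,mask)"""
    rois=[]
    for d,m in views:
        u,v,w,h=cv2.boundingRect(m.astype(np.uint8));rois.append((u-8,v-8,w+16,h+16))
    def cost(p):
        c=0
        for (d,m),r in zip(views,rois):
            u,v,w,h=r
            c+=((render(d,[place(P,*p) for P in parts],r)-m[v:v+h,u:u+w])**2).sum()/m.sum()
        return c
    best=None
    for da in(0,.15,-.15):
        x=np.array(x0)+[0,0,da]
        o=minimize(cost,x,method="Nelder-Mead",options=dict(initial_simplex=[x,x+[6,0,0],x+[0,6,0],x+[0,0,.15]],xatol=.02,fatol=1e-5,maxiter=300))
        if best is None or o.fun<best.fun:best=o
    return best.x,best.fun
E
cat > a.py <<'E'
from vis import *
T=capture("top");C=capture("scene")
m={}
for c in("top","scene"):
    for q in("hex_loose_1","tray","fence_handle","hex_back_left"):
        for i,r in enumerate(silhouettes(c,q)):
            p=r["pixels"];k=f"{c}|{q}|{i}";m[k]=p;v,u=np.nonzero(p)
            print(k,round(r["score"],2),p.sum(),np.round([u.mean(),v.mean()],1),u.min(),u.max(),v.min(),v.max())
np.savez("masks.npz",**m)
d=T["image"]; hsv=cv2.cvtColor(d,cv2.COLOR_RGB2HSV)
for uv in((329,218),(357,181),(230,147),(320,225),(338,212),(320,205),(215,160),(270,170)):print(uv,d[uv[1],uv[0]],hsv[uv[1],uv[0]])
a=cv2.resize(d[120:245,195:395],(800,500),interpolation=cv2.INTER_CUBIC)
cv2.imwrite("pics/topcrop.png",a[:,:,::-1])
E
python3 a.py
```

```text
top|hex_loose_1|0 0.74 332 [328.3 218.2] 319 338 208 229
top|hex_loose_1|1 0.6 365 [356.6 181. ] 346 367 171 192
top|tray|0 0.63 3182 [262.8 174.3] 206 304 138 205
top|fence_handle|0 0.87 636 [284.3 182.2] 266 298 162 199
top|hex_back_left|0 0.63 287 [228.1 146.1] 219 238 137 155
scene|hex_loose_1|0 0.81 467 [312.8 157. ] 302 324 146 168
scene|hex_loose_1|1 0.61 447 [331.8 178.4] 322 343 165 191
scene|tray|0 0.74 3136 [240.1 200.5] 171 297 166 232
scene|fence_handle|0 0.65 787 [268.  185.6] 251 289 166 203
scene|fence_handle|1 0.25 439 [331.7 178.1] 322 342 165 190
scene|hex_back_left|0 0.67 507 [191.  195.6] 180 204 183 210
(329, 218) [93 58 39] [ 11 148  93]
(357, 181) [88 54 35] [ 11 154  88]
(230, 147) [92 58 36] [ 12 155  92]
(320, 225) [75 64 53] [15 75 75]
(338, 212) [131 103  78] [ 14 103 131]
(320, 205) [168 140 108] [ 16  91 168]
(215, 160) [167 170 116] [ 32  81 170]
(270, 170) [145 144 135] [ 27  18 145]
```

View pics/topcrop.png

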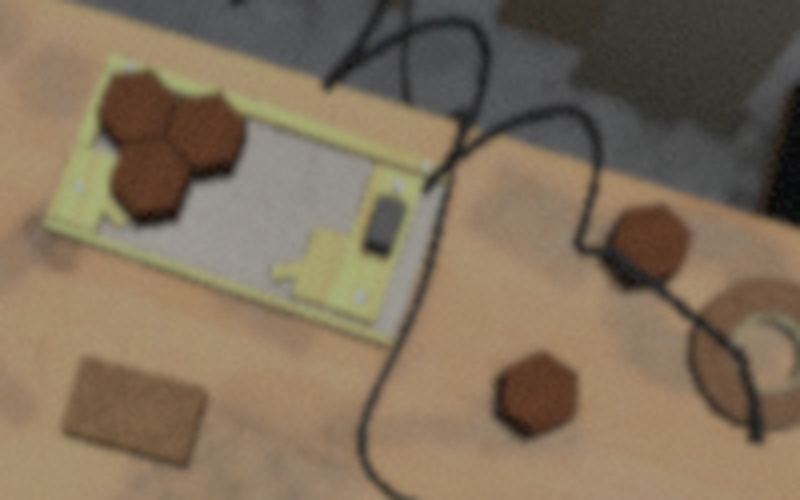

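```bash
cat > b.py <<'E'
from vis import *
T=dict(np.load("top0.npz"));C=dict(np.load("scene0.npz"));D={"top":T,"scene":C}
m=dict(np.load("masks.npz"))
def colm(d): 
    h=cv2.cvtColor(cv2.GaussianBlur(d["image"],(3,3),0),cv2.COLOR_RGB2HSV)
    return (h[...,1]>118)&(h[...,2]<125)&(h[...,0]<20)
for n,t,s in(("A",0,1),("B",1,0)):
    vt=(T,m[f"top|hex_loose_1|{t}"]);vs=(C,m[f"scene|hex_loose_1|{s}"])
    x0=(456,-164,.3) if n=="A" else (575,-215,.3)
    for nm,v in(("both",[vt,vs]),("top",[vt]),("scene",[vs])):
        x,f=fit(v,[hexp()],x0);print(n,nm,x.round(1)[:2],np.degrees(x[2]).round(1)%60,round(f,3))
    c=colm(T);mm=np.zeros_like(c);vv=cv2.dilate(vt[1].astype(np.uint8),np.ones((7,7)))>0;mm=c&vv;print(mm.sum())
    x,f=fit([(T,mm)],[hexp()],x0);print(n,"topcol",x.round(1)[:2],np.degrees(x[2]).round(1)%60,round(f,3))
cells=[(29,103),(29,47),(-20,75)]
blk=[hexp(8)+[a,b,0] for a,b in cells]
tray=[box(-77,77,-145,145,0,8),box(61,77,-145,145,0,20),box(-78,-70,-145,145,0,16),box(-77,77,131,145,0,20)]
vs=[]
for c in("top","scene"):
    d=D[c];u=m[f"{c}|tray|0"]|m[f"{c}|fence_handle|0"]|m[f"{c}|hex_back_left|0"]
    roi=cv2.dilate(u.astype(np.uint8),np.ones((15,15)))>0
    u=u|(colm(d)&roi); u=cv2.morphologyEx(u.astype(np.uint8),cv2.MORPH_CLOSE,np.ones((7,7)))>0
    cn=max(cv2.findContours(u.astype(np.uint8),cv2.RETR_EXTERNAL,cv2.CHAIN_APPROX_NONE)[0],key=cv2.contourArea)
    z=np.zeros(u.shape,np.uint8);cv2.drawContours(z,[cn],-1,1,-1);vs.append((d,z>0))
hd=[box(-20,20,-12,12,20,64)]
for nm,v in(("both",vs),("top",vs[:1]),("scene",vs[1:])):
    x,f=fit(v,tray+blk,(530,66,-.27+.0));print("tray",nm,x.round(1)[:2],np.degrees(x[2]).round(2),round(f,3))
    if nm=="both":X=x
np.save("tray.npy",X)
# overlay
o=[]
for c,(u,v,w,h),k in(("top",(195,120,200,125),4),("scene",(165,130,200,110),4)):
    d=D[c];a=cv2.resize(d["image"][v:v+h,u:u+w],None,fx=k,fy=k,interpolation=cv2.INTER_CUBIC)
    for P in [box(-76.5,76.5,-145,145,0,8)]+blk+[hexp(8)+[-20,19,0],hexp(8)+[29,-9,0]]:
        hh=cv2.convexHull(((proj(d,place(P,*X))-[u,v]+.5)*k).astype(np.float32));cv2.polylines(a,[np.int32(hh)],True,(0,0,255),1)
    o.append(a)
cv2.imwrite("pics/ov_top.png",o[0][:,:,::-1]);cv2.imwrite("pics/ov_scene.png",o[1][:,:,::-1])
# cable height test
for px in((301,167),(340,181),(276,141),(384,229)):
    r=cv2.undistortPoints(np.array([[px]],float),T["mtx"],T["dist"])[0,0];ray=T["R"].T@np.r_[r,1];o0=-T["R"].T@T["t"]
    print(px,[(z,(o0+ray*(z-o0[2])/ray[2]).round()[:2].tolist(),proj(C,o0+ray*(z-o0[2])/ray[2])[0].round().tolist()) for z in(0,150,300,450)])
E
python3 b.py
```

```text
A both [ 458.6 -163. ] 14.4 0.279
A top [ 457.8 -163.4] 17.7 0.065
A scene [ 457.6 -161. ] 15.2 0.197
282
A topcol [ 458.  -164.4] 28.2 0.234
B both [ 597.6 -213.2] 0.1 0.131
B top [ 597.4 -214.4] 0.4 0.077
B scene [ 597.2 -211.2] 47.4 0.031
224
B topcol [ 597.6 -214. ] 38.2 0.598
tray both [541.8  95.8] -1.67 0.162
tray top [541.5  96.4] -1.03 0.06
tray scene [541.9  95.8] -1.24 0.101
(301, 167) [(0, [595.0, -37.0], [265.0, 181.0]), (150, [551.0, -36.0], [274.0, 135.0]), (300, [506.0, -35.0], [285.0, 80.0]), (450, [462.0, -34.0], [298.0, 14.0])]
(340, 181) [(0, [590.0, -169.0], [303.0, 169.0]), (150, [546.0, -153.0], [310.0, 126.0]), (300, [502.0, -138.0], [319.0, 74.0]), (450, [459.0, -122.0], [330.0, 10.0])]
(276, 141) [(0, [653.0, 66.0], [223.0, 183.0]), (150, [602.0, 56.0], [234.0, 137.0]), (300, [552.0, 46.0], [246.0, 82.0]), (450, [501.0, 35.0], [261.0, 15.0])]
(384, 229) [(0, [485.0, -342.0], [372.0, 166.0]), (150, [453.0, -308.0], [377.0, 123.0]), (300, [420.0, -273.0], [383.0, 71.0]), (450, [388.0, -239.0], [391.0, 8.0])]
```

View pics/ov_top.png

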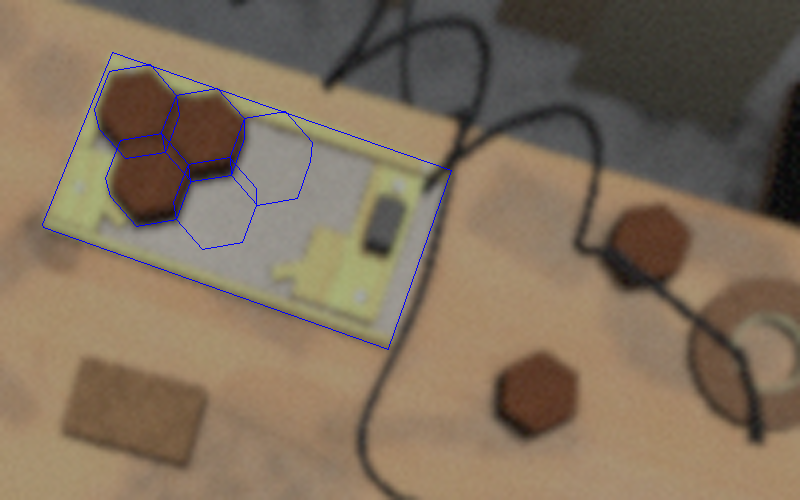

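View pics/ov_scene.png

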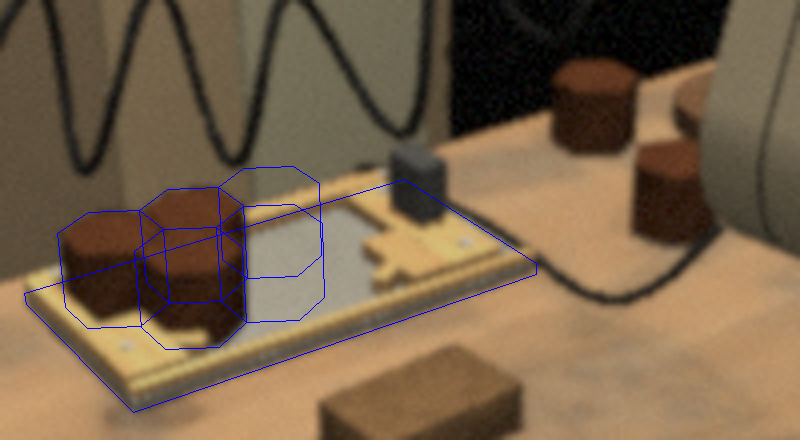

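The tray fit matches its outline to about 2 mm in both views, with yaw about -1.3°. In the top crop, a hanging cable passes near block B at (340,181). For a better yaw I'll fit just the bright top faces, and also fit the handle.

```bash
cat > c.py <<'E'
from vis import *
T=dict(np.load("top0.npz"));C=dict(np.load("scene0.npz"))
m=dict(np.load("masks.npz"));X=np.load("tray.npy")
def topm(d,roi,k=1):
    i=cv2.resize(cv2.GaussianBlur(d["image"],(3,3),0),None,fx=1,fy=1).astype(float)
    r,g,b=i[...,0],i[...,1],i[...,2]
    mm=(r-b>38)&(r<125)&(g<85)&(r/(b+1)>1.75)
    u,v,w,h=roi;z=np.zeros(mm.shape,bool);z[v:v+h,u:u+w]=mm[v:v+h,u:u+w];return z
def face(z): return hexp(z,0)
for n,roi,x0 in(("A",(315,203,30,32),(458,-163,.27)),("B",(342,166,30,30),(597,-213,.0))):
    mm=topm(T,roi);x,f=fit([(T,mm)],[face(52)],x0);print(n,mm.sum(),x[:2].round(1),np.degrees(x[2]).round(1)%60,round(f,3))
# three blocks in tray: top faces jointly, 6 params + common yaw
mm=topm(T,(212,130,50,50));print(mm.sum())
cells=[(29,103),(29,47),(-20,75)]
roi=(205,125,65,62);u,v,w,h=roi;W=mm[v:v+h,u:u+w]
P0=np.array([place([[a,b,0]],*X)[0,:2] for a,b in cells]).ravel()
def cost(p):
    return ((render(T,[place(face(60),p[2*i],p[2*i+1],p[6]) for i in range(3)],roi)-W)**2).sum()
x=np.r_[P0,X[2]]
for _ in range(3):
    o=minimize(cost,x,method="Powell",options=dict(xtol=.05));o=minimize(cost,o.x,method="Nelder-Mead",options=dict(maxiter=800));x=o.x
print("blocks",x[:6].reshape(3,2).round(1).tolist(),"nominal",P0.reshape(3,2).round(1).tolist(),np.degrees(x[6])%60,o.fun/mm.sum())
# handle
for c,d in(("top",T),("scene",C)):
    i=d["image"].astype(int);dk=(i.max(2)<95)&(i.max(2)-i.min(2)<25)
    u,v,w,h=(282,164,16,24) if c=="top" else (260,163,20,26)
    z=np.zeros(dk.shape,bool);z[v:v+h,u:u+w]=dk[v:v+h,u:u+w]
    n,l,s,ce=cv2.connectedComponentsWithStats(z.astype(np.uint8));k=1+np.argmax(s[1:,4]);z=l==k
    x,f=fit([(d,z)],[box(-20,20,-12,12,20,64)],(530,-5,X[2]));print("handle",c,z.sum(),x.round(2),round(f,3))
    q=np.linalg.inv([[np.cos(X[2]),-np.sin(X[2])],[np.sin(X[2]),np.cos(X[2])]])@(x[:2]-X[:2]);print(" in tray",q.round(1))
E
python3 c.py
```

```text
A 264 [ 456.1 -163.9] 15.7 0.085
B 224 [ 595.3 -214. ] 55.3 0.209
745
blocks [[569.5, 192.8], [568.2, 141.7], [522.7, 168.8]] nominal [[573.7, 197.9], [572.1, 141.9], [524.0, 171.3]] 58.279048596318326 0.051384614590671104
handle top 83 [ 5.4331e+02 -1.4810e+01  2.0000e-02] 0.458
 in tray [   4.8 -110.5]
handle scene 252 [ 5.566e+02 -2.056e+01 -3.200e-01] 0.16
 in tray [  18.2 -115.9]
```

```bash
cat > hlp.py <<'E'
from vis import *
from scipy.spatial.transform import Rotation as Ro
X=np.load("tray.npy"); X[2]=np.radians(-1.3)
def ori(deg):
    f=np.radians(deg);return Ro.from_matrix(np.c_[[-np.sin(f),np.cos(f),0],[np.cos(f),np.sin(f),0],[0,0,-1]]).as_rotvec()
def w(x,y): return place([[x,y,0]],*X)[0,:2]
def st(t=""):
    s=get_state();print(t,"t",round(s["time"],2),"p",s["eef_pos"].round(1),"F",s["contact_force"].round(1),"g",round(s["gripper_width"],3),"q6",round(s["qpos"][5],2));return s
def best(xy,z,deg):
    c=[(abs(q[5]-get_state()["qpos"][5]),d) for d in(deg,deg+180) for q in[ik([*xy,z],ori(d))] if q is not None];return min(c)[1] if c else None
E
python3 - <<'E'
from hlp import *
A=(457,-163.2);d=best(A,160,-14.3);f=w(-23,9)
print(d,best(A,27,d),f,best(f,100,d-17),best(f,35,d-17))
goto([*A,130],ori(d));move_l([*A,27],v=120);st("down")
move_gripper(0.0,60);st("grip")
move_l([*A,130],v=200);st("up")
for c in("scene","top"):
    D=capture(c);np.savez(f"{c}1.npz",**D)
    if c=="scene":
        a=np.clip(D["image"].astype(float)*1.6+30*(D["image"]<60),0,255).astype(np.uint8)[80:230,230:410]
        cv2.imwrite("pics/s1.png",cv2.resize(a,None,fx=4,fy=4,interpolation=cv2.INTER_CUBIC)[:,:,::-1])
E
```

```text
-14.3 -14.3 [518.97407659 105.31336712] -31.3 -31.3
down t 4.33 p [ 457.6 -163.6   27.6] F [ 1.1  0.1 -0.2] g 1.002 q6 1.34
grip t 4.71 p [ 458.2 -163.8   28.2] F [ 1.  -0.4  6.5] g 0.652 q6 1.34
up t 5.38 p [ 456.1 -162.7  129.1] F [-0.6  0.5 -0.6] g 0.645 q6 1.34
```

View pics/s1.png

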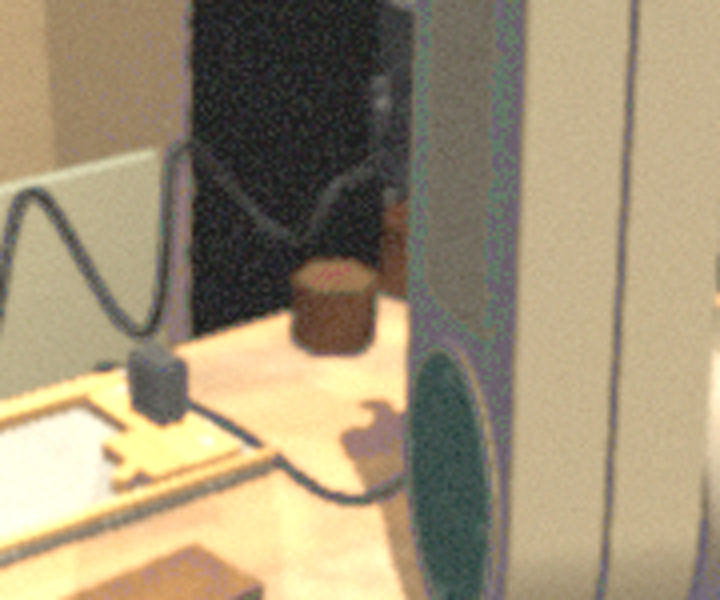

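The cable trough shows at about (304,140) in the scene view, which puts it near z≈100 and clear of the planned paths. Block A is gripped (0.65, about 55 mm). Placing it in the front row next.

```bash
cat >> hlp.py <<'E'
def lower(xy,z0,z1,o,step=2,fz=6):
    move_l([*xy,z0],o,v=150);f0=get_state()["contact_force"]
    z=z0
    while z>z1:
        z=max(z-step,z1);move_l([*xy,z],o,v=60)
        df=get_state()["contact_force"]-f0
        if np.abs(df).max()>fz: print("contact at",z,df.round(1));return z,df
    return z,df
E
python3 - <<'E'
from hlp import *
f=w(-23,9);o=ori(-31.3)
goto([*f,130],o);st("above")
move_l([*f,92],o,v=150)
print(lower(f,48,35,o,step=2)) ;st("low")
E
```

```text
above t 6.54 p [518.5 104.7 129.3] F [ 0.2 -0.4 -0.7] g 0.65 q6 2.19
contact at 35 [-3.1 -0.3 10.6]
(35, array([-3.14768174, -0.2557421 , 10.57618428]))
low t 9.13 p [519.5 105.4  36.2] F [-2.8 -0.   8.8] g 0.652 q6 2.2
```

```bash
python3 - <<'E'
from hlp import *
f=w(-23,9);o=ori(-31.3)
move_gripper(0.78);st("rel")
move_l([*f,110],v=200);st("up")
B=np.array((596.5,-213.5));d=best(B,200,27.5);print(d)
goto([460,-120,200],ori(d));st("away")
for c in("top","scene"):
    D=capture(c);np.savez(f"{c}2.npz",**D)
T=dict(np.load("top2.npz"));C=dict(np.load("scene2.npz"))
a=[]
for D,(u,v,ww,h) in((T,(205,125,105,85)),(C,(165,140,140,85))):
    k=400/ww;im=cv2.resize(D["image"][v:v+h,u:u+ww],None,fx=k,fy=k,interpolation=cv2.INTER_CUBIC)
    for p in((-20,19),(29,-9),(-23,9)):
        q=((proj(D,place(hexp(8,52)[6:]+[p[0],p[1],0],*X))-[u,v]+.5)*k).astype(int);cv2.polylines(im,[q],True,(0,0,255) if p[0]!=-23 else (255,0,0),1)
    a.append(cv2.copyMakeBorder(im,0,330-im.shape[0],0,0,cv2.BORDER_CONSTANT))
cv2.imwrite("pics/p2.png",np.hstack(a)[:,:,::-1])
print(best(B,27,d), best(w(28,-27),35,28.7))
E
```

```text
rel t 9.41 p [518.7 105.3  34.8] F [ 0.6 -0.1 -0.3] g 0.78 q6 2.2
up t 9.93 p [518.8 105.3 109.7] F [-0.5 -0.5 -0. ] g 0.777 q6 2.2
27.5
away t 11.28 p [ 459.5 -119.5  198.8] F [-0.5  0.  -0. ] g 0.78 q6 0.7
27.5 28.7
```

View pics/p2.png

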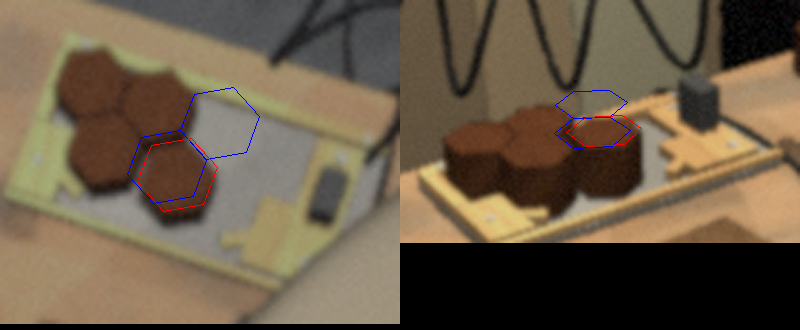

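The front-row block stands in the tray at top pixel (250,170), on its intended outline, with a few mm of gap to its neighbours. Now block B.

```bash
python3 - <<'E'
from hlp import *
B=np.array((596.5,-213.5));o=ori(27.5)
move_gripper(0.86)
goto([*B,170],o);move_l([*B,27],v=150);st("down")
move_gripper(0.0,60);st("grip")
move_l([*B,170],v=220);st("up")
f=w(27.5,-27);o=ori(28.7)
m=w(-20,-30)
goto([*m,140],o);move_l([*f,110],o);st("above")
move_l([*f,92],o,v=150)
print(lower(f,48,35,o,step=2));st("low")
E
```

```text
down t 13.43 p [ 597.4 -213.9   28.3] F [0.1 0.1 1. ] g 0.86 q6 0.65
grip t 13.72 p [ 597.9 -214.2   28.7] F [0.3 0.1 6.1] g 0.645 q6 0.65
up t 14.52 p [ 595.2 -212.9  168.2] F [-0.5 -0.6 -0.8] g 0.644 q6 0.65
above t 16.17 p [568.5  67.4 109.7] F [-1.2 -0.2 -1.1] g 0.649 q6 1.08
contact at 35 [-4.5 -0.1 12.3]
(35, array([-4.53040399, -0.05751767, 12.33083553]))
low t 18.62 p [569.2  68.3  36.6] F [-3.8  0.3 11.3] g 0.649 q6 1.08
```

```bash
cat > look.py <<'E'
from hlp import *
import sys
def look(n,pts):
    a=[]
    for c,(u,v,ww,h) in(("top",(205,125,105,85)),("scene",(165,140,140,85))):
        D=capture(c);np.savez(f"{c}{n}.npz",**D)
        k=400/ww;im=cv2.resize(D["image"][v:v+h,u:u+ww],None,fx=k,fy=k,interpolation=cv2.INTER_CUBIC)
        for p in pts:
            q=((proj(D,place(hexp(8,52)[6:]+[p[0],p[1],0],*X))-[u,v]+.5)*k).astype(int);cv2.polylines(im,[q],True,(0,0,255),1)
        a.append(cv2.copyMakeBorder(im,0,330-im.shape[0],0,0,cv2.BORDER_CONSTANT))
    cv2.imwrite(f"pics/p{n}.png",np.hstack(a)[:,:,::-1])
E
python3 - <<'E'
from look import *
f=w(27.5,-27)
move_gripper(0.78);st("rel")
move_l([*f,110],v=200);st("up")
h=w(2,-150);
goto([*h,140],ori(-1.3));move_gripper(0.0);st("behind")
goto([*w(-30,-210),180],ori(-1.3));st()
look(3,[(27.5,-27),(-20,19)])
print(best(w(2,-137),37,-1.3))
E
```

```text
rel t 18.9 p [568.5  68.2  34.6] F [-0.6 -0.6 -0.8] g 0.785 q6 1.08
up t 19.43 p [568.6  68.2 109.7] F [-0.7 -0.6 -0.1] g 0.783 q6 1.08
behind t 20.65 p [540.4 -54.1 140.1] F [-0.5 -0.   0.1] g -0.001 q6 1.37
 t 21.07 p [ 507.3 -114.3  180.9] F [-0.7  0.  -0.3] g -0.001 q6 1.25
-1.3
```

View pics/p3.png

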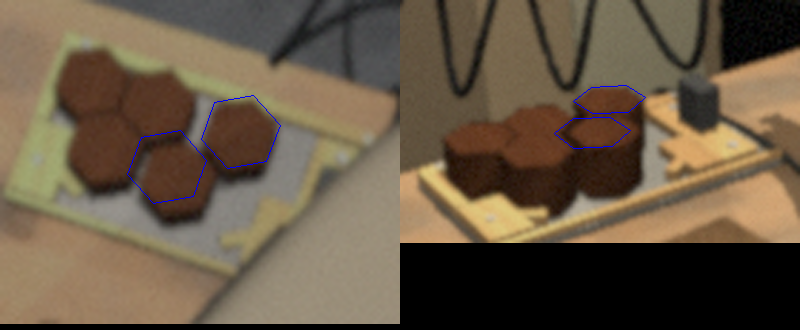

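Both loose blocks now stand on the tray floor: back right at top pixel (268,160), front right at (251,172). Both have gaps for the fence to close, and the handle shows at (291,176). Now I'll push the fence from behind the handle, watching the force.

```bash
python3 - <<'E'
from hlp import *
T=dict(np.load("top0.npz"));o0=-T["R"].T@T["t"]
r=cv2.undistortPoints(np.array([[(291.1,176.2)]],float),T["mtx"],T["dist"])[0,0];ray=T["R"].T@np.r_[r,1]
iv=lambda p:np.array([[np.cos(X[2]),np.sin(X[2])],[-np.sin(X[2]),np.cos(X[2])]])@(p-X[:2])
for z in(40,52,64):print(z,iv((o0+ray*(z-o0[2])/ray[2])[:2]).round(1))
hx=iv((o0+ray*(52-o0[2])/ray[2])[:2])[0]
np.save("hx.npy",hx)
o=ori(-1.3);ty=np.array([-np.sin(X[2]),np.cos(X[2]),0])
goto([*w(hx,-155),120],o);move_l([*w(hx,-155),38],v=150);s=st("down");f0=s["contact_force"]
y=-155
while y<-92:
    y+=2.5;move_l([*w(hx,y),38],o,v=60)
    s=get_state();F=s["contact_force"]-f0
    print(y,iv(s["eef_pos"][:2]).round(1),F.round(1),round(s["time"],1))
    if abs(F@ty)>12 or abs(F).max()>18:break
E
```

```text
40 [   5.8 -111.8]
52 [   2.6 -112. ]
64 [  -0.6 -112.2]
down t 22.31 p [541.8 -59.8  39.1] F [ 0.6  0.1 -0.7] g 0.003 q6 1.37
-152.5 [   3.6 -152.5] [-1.1  0.2  0.5] 22.6
-150.0 [   2.7 -149.8] [-0.2 -0.4  0.5] 22.8
-147.5 [   2.5 -147.3] [-0.7 -0.8  0.8] 23.1
-145.0 [   2.6 -144.9] [-0.7 -0.1  0.8] 23.3
-142.5 [   2.6 -142.4] [-0.  -0.1  0.7] 23.6
-140.0 [   2.6 -139.9] [-0.4 -0.8  0.5] 23.8
-137.5 [   2.6 -137.4] [0.2 1.  0.4] 24.1
-135.0 [   2.6 -134.9] [ 0.3 -0.2  0.9] 24.3
-132.5 [   2.7 -132.5] [-1.1 -1.   0.3] 24.6
-130.0 [   2.7 -130.1] [-1.4 -1.6 -0.6] 24.8
-127.5 [   2.7 -127.3] [-0.1 -1.3  0.8] 25.1
-125.0 [   2.7 -124.7] [-0.7 -1.3 -0. ] 25.3
-122.5 [   2.7 -122.2] [ 0.3 -1.2  0.1] 25.6
-120.0 [   2.7 -119.7] [ 0.6 -1.4 -0.5] 25.8
-117.5 [   2.7 -117.2] [-0.2 -2.   0.2] 26.1
-115.0 [   2.7 -114.7] [ 0.3 -1.6  0. ] 26.3
-112.5 [   2.7 -112.2] [-0.7 -1.8  0.4] 26.6
-110.0 [   2.7 -109.7] [ 0.4 -1.9  0.8] 26.8
-107.5 [   2.6 -107.2] [-0.  -2.3  0.3] 27.1
-105.0 [   2.6 -104.8] [ 0.3 -0.8  1.2] 27.3
-102.5 [   2.7 -102.3] [-0.2 -2.3  1.3] 27.6
-100.0 [  2.6 -99.8] [-0.6 -3.4  0.8] 27.8
-97.5 [  2.6 -97.3] [ 1.1 -1.8  1. ] 28.1
-95.0 [  2.7 -94.7] [ 0.6 -2.1  1.1] 28.3
-92.5 [  2.6 -92.2] [-0.4 -2.   2.1] 28.6
-90.0 [  2.6 -89.7] [ 0.3 -2.1  1.4] 28.8
```

```bash
python3 - <<'E'
from look import *
iv=lambda p:np.array([[np.cos(X[2]),np.sin(X[2])],[-np.sin(X[2]),np.cos(X[2])]])@(p-X[:2])
hx=float(np.load("hx.npy"));o=ori(-1.3);ty=np.array([-np.sin(X[2]),np.cos(X[2]),0])
y=-90
while y<-74:
    y+=1;move_l([*w(hx,y),38],o,v=40)
    s=get_state();F=s["contact_force"]
    print(y,iv(s["eef_pos"][:2]).round(1),F.round(1),round(s["time"],1))
    if abs(F@ty)>15:break
sleep(.3);st("held")
look(4,[(-20,19),(29,-9),(29,103),(29,47),(-20,75)])
E
```

```text
-89 [  2.6 -89. ] [ 0.5 -2.5  0.3] 29.1
-88 [  2.6 -88. ] [ 0.7 -3.1  0.3] 29.3
-87 [  2.7 -87.1] [-0.5 -4.5  0.9] 29.6
-86 [  2.6 -86.8] [ 0.3 -6.1  0.8] 29.8
-85 [  2.6 -86.4] [ 0.1 -8.1  0.9] 30.1
-84 [  2.6 -85.6] [ 0.2 -9.2  1.1] 30.3
-83 [  2.6 -85.2] [ -1.  -10.3   1.3] 30.6
-82 [  2.6 -85.1] [  0.4 -13.    1.1] 30.8
-81 [  2.6 -85.1] [  0.2 -14.6   1.9] 31.1
-80 [  2.6 -85.1] [ -1.5 -18.9   2.4] 31.3
held t 31.61 p [542.5  10.6  38.2] F [ -1.1 -18.5   2.1] g 0.001 q6 1.5
```

View pics/p4.png

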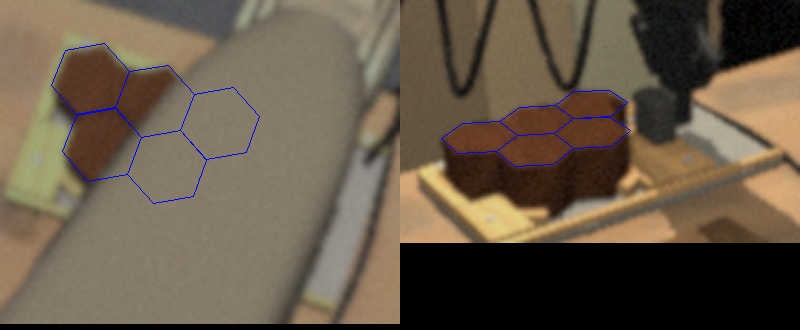

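The fence stalls at tray y -85.1 (expected about -84) under 19 N. In the scene view all five tops match the nominal outlines. I'll give one slightly firmer push, then retreat and look unobstructed.

```bash
python3 - <<'E'
from look import *
hx=float(np.load("hx.npy"));o=ori(-1.3)
move_l([*w(hx,-78),38],o,v=40);sleep(.3);st("push")
move_l([*w(hx,-110),38],o,v=100);move_l([*w(hx,-120),130],v=200)
goto([300,-420,250],ori(-40));st("away")
look(5,[])
D=capture("top");recs={q:recognise("top",q)[:1] for q in("dowel_tin","sanding_block","tape_measure")}
for k,v in recs.items():print(k,[r["xyz"] for r in v])
E
```

```text
push t 32.26 p [542.4  10.7  38.2] F [ -2.4 -24.3   1.7] g 0.0 q6 1.51
away t 35.09 p [ 300.5 -419.2  249.4] F [ 1.  -0.1 -0.1] g -0.0 q6 1.19
dowel_tin [[471.3, 409.4, 14.9]]
sanding_block [[349.3, 122.1, 29.0]]
tape_measure [[335.4, -242.4, 59.4]]
```

View pics/p5.png

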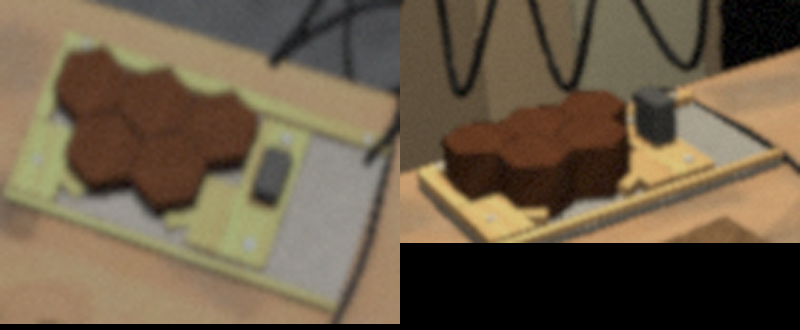

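The five blocks are tightly nested and the fence is against the pack, with its toe at (251,183) under the front block. The tin, sanding block and tape measure haven't moved.

```bash
python3 -c "
from rig import *
hand_in()"
```

```text
the job is handed in; nothing more can be done
```

I completed the honeycomb and handed the job in; the last time reading, before the final pictures, was 35 s of the 58 s allowed. I put one loose block at the open end of the front row and the other at the open end of the back row. I then pushed the fence home from behind its handle and withdrew the arm.

**Fence:** It stopped moving under 15–24 N, within about 1 mm of where I expected it to meet the complete pack. That last millimetre is within my measuring error.

**Final pictures:** In both camera views the five blocks stand nested with no visible gaps, and the fence rests against them.

**Things to leave alone:** The tin, sanding block and tape measure read within about 5 mm of their first positions, which is about the accuracy of the recognition. The arm never went near them.

**Disagreements:** My early fits of the three block positions already in the tray differed from their nominal places by up to about 5 mm. I set the loose blocks down with extra clearance, and the fence closed the gaps.

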